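Roll the hanging rod onto the ruled line

TASK

The hanging rod of a banner has to lie on the line ruled across the grey backing board. Of the two loose wooden rods on the board, roll the longer one over the board by pushing its top sideways with the fingertips, until it rests centred along the ruled line. Do not pick it up or carry it, and leave the shorter rod and the other things where they are.

Things in the scene. Friction and masses are not known exactly. Their poses are not given: they have to be found in the camera images.
- long_rod: Plain wooden rod, the longer of two: 180 mm long, 25 mm diameter, 40 to 80 g, loose on the board, within 3 degrees of parallel to the line, 60 to 85 mm to one side. Origin at its centre (12.5 mm above the board's top), y along its length; x, z turn as it rolls. It rolls with some resistance and stops soon when let go; a finger pressing lightly on its top and moving sideways travels twice as far as the rod.
- short_rod: The shorter wooden rod, to be left alone: 110 mm long, 25 mm in diameter, about 35 g, loose, lying on the other side of the ruled line and roughly parallel to it, also 60 to 85 mm from it. Origin at its centre, y axis along its length.
- line (a point): Middle of the ruled line, at the board's top surface. A thin dark straight line 250 mm long and 4 mm wide, printed on the board (nothing to feel). The frame turns with the board: y along the line, x across it in the board's plane, z up.
- board: Light grey card backing board fixed to the table: 260 mm across the line (its x) by 340 mm along the line (its y), 4 mm thick. Origin at the centre of its underside; the ruled line crosses its middle.
- paint_pot: Small yellow paint pot with a white cap standing on the board past the rods' ends: 32 mm in diameter, 36 mm tall. Origin at the centre of its underside. Leave alone.
- tape_roll: Roll of clear tape lying flat on the board past the rods' ends: 48 mm outside diameter, 15 mm high. Origin at the centre of its underside. Leave alone.
- star: Flat wooden star lying on the board past the rods' ends: about 42 mm across, 8 mm thick. Origin at the centre of its underside. Leave alone.
- glue_bottle_a: White glue bottle with blue nozzle standing on the table left of the board: 48 mm in diameter, 152 mm tall. Origin at the centre of its underside. Leave alone.
- glue_bottle_b: A second, equal glue bottle near the first. Origin at the centre of its underside. Leave alone.
- glue_stick: Glue stick standing on the table right of the board: 29 mm in diameter, 98 mm tall. Origin at the centre of its underside. Leave alone.
- brush_cup: White cup standing on the table right of the board: 76 mm across the rim, 95 mm tall. Origin at the centre of its underside. Leave alone.
Not all that is in view belongs to the job. Leave any pink, purple or white look-alike of the long_rod alone.

How it is judged:
By the outcome, as a careful person would: the job done as asked, in the order asked, and still so for the second after the job is handed in, with the robot touching nothing.
It also fails if it takes over 48 s, if anything falls off the work surface, if the arm or the gripper's body presses on something with over 40 N, if the wrist force passes 120 N, or if a joint passes its speed limit or range.

ROBOT

A 6-joint arm with a two-finger parallel gripper is mounted at the origin on the work surface. World frame = base frame: x ahead of the robot, y to its left, z up, the work surface at z = 0. Lengths are in m, angles in rad, forces in N, time in s.
With the tool pointing down it reaches from about 0.35 to 0.975 m from the base axis. Payload 4.9 kg.
Tool frame: the origin (TCP) lies between the finger pads; the fingertips stand 22 mm ahead of it and the grasp point (between the pads) lies 3 mm ahead of it (manip.tips_ahead is the distance from the TCP to the fingertips, in m); z points along the fingers, x is the direction in which the jaws open and shut, and the axes are right-handed (so a half turn about z gives the same grasp; the last joint's range is limited). The gripper opens to 85 mm and grips with 20 to 120 N. Pads are 22 mm wide; open, the fingers measure 114 mm over their backs; the gripper's body (76 mm by 85 mm) begins 54 mm behind the grasp point. The pads swing forward as they close: fully open they stand 13 mm farther back than shut.
Start: joints at [-1.333, 0.053, 1.613, -0, 1.476, -0.119], TCP at [0.218, -0.586, 0.253] pointing down, gripper open.
Joint ranges: [-3.01, 3.01], [-1.01, 2.22], [0.06, 2.58], [-1.02, 4.17], [0.09, 2.62], [-3.14, 3.14]. Speed limits (rad/s): [2.57, 2.57, 3.14, 3.14, 3.14, 3.14].

INTERFACE

Orientations are given as a unit quaternion [w, x, y, z].
In Python, from plant import manip gives the robot as it stands.
- The arm moves only by the shell command python3 -m crank 'ROWS'. ROWS is JSON, a list of rows, each an object of numbers: "tx", "ty", "tz": the shift along the tool's x, y, z in cm; "wx", "wy", "wz": the turn, a rotation vector about the tool's x, y, z in degrees; "jaw": the opening, from -1 (shut) to 1 (fully open), so that 0 is half open. In form: [{"tx": .., "ty": .., "tz": .., "wx": .., "wy": .., "wz": .., "jaw": ..}, ...]. A call has 1 to 8 rows; each row is the pose to reach, as a shift and turn from the pose commanded when the call began, along the tool's axes at that moment; what a row does not reach only later rows make up. A row lasts 1/12 s, in which the tool goes at most 41.7 mm and 7.16 degrees, less where a joint would pass 70% of its speed; a pose out of reach is approached as far as the arm can. A call with a gripper value outside its range is refused whole. The fingers move at their own pace and stop on an object; the grip force is fixed at half the most. Time passes only in rows, so rows that repeat a pose let the fingers close. It gives the time, the measured TCP pose, the force and the opening at its end, in the units of the state.
- manip.state(): the state, without advancing time (a new reading comes with each control period).
- manip.grab_frame(name): name is "side" or "top" or "wrist"; returns the picture (400x640x3 uint8, blue, green, red); there is no depth.
- manip.camera_model(name): a dict with "camera_matrix" (3x3 intrinsics, pixels), "k1" (the pictures are not rectified: a ray, as slopes to the right and down, at radius r is drawn at 1 + k1 r^2 times it, then the intrinsics apply), "rvec" (rotation vector, rad) and "tvec" (3), from world to camera coordinates, as OpenCV has them. Camera axes: x right, y down, z forward; pixel columns grow to the right and rows downward; lengths in m; the calibration is good to about 2 mm. A picture is of the moment at which its call begins: read the wrist's pose just before it. camera_model takes no time and is no camera call; for the wrist camera it gives the pose at the moment of the call.
- manip.job_done(): hands the job in, once; it reports no verdict.
Trained networks look in the newest picture that a camera, given by its name, has taken for a name from the list of things; names that differ only in an ending like _2 or _b are one class to them, and where a whole thing is asked for, a point or a joint stands for the part that bears it (a point fixed in the world has none). Each returns a list of dicts, best first, with "p" (0 to 1); they miss things now and then, are a little off and sometimes report something else, mostly with a low value. They report only what shows in the picture. A call takes as long as a camera call. They do not tell look-alikes from the thing itself.
- manip.search_frame(camera, name): "rect" ([left, top, width, height] in pixels, round what is visible of it).
- manip.silhouettes(camera, name): "region" (400x640 bool, what is visible of it) and "rect" ([left, top, width, height] in pixels, round what is visible of it).
- manip.tip_of(camera, name): "centre" ([column, row] in pixels: a listed point, or the origin of a listed thing).
The state is a dict: "time": time; "joint_pos": joint angles; "joint_vel": joint speeds; "joint_efforts": joint torques, N m; "tool_pos": TCP position; "tool_rot": TCP orientation; "contact_force": force on the tool from outside, world axes, zero at the start; "ft_torque": the same for the moment, N m; "gripper_width": opening from 0.0 (shut) to 1.0 (fully open).
Only numpy, scipy, OpenCV 4.12 (cv2) and the standard library are available. Lean on these libraries where they do the work, as an engineer would, in place of code of your own. Each camera call takes 0.05 s, during which the arm holds its last target. There are 200 camera calls.

## Working session

There is one attempt and no reset: what is moved stays moved. The work goes in short steps, Python scripts to look and compute and a shell command to move; the robot and the scene stay as the last step left them, time stands still between calls to the robot, and variables do not carry over. Pictures are saved under pics/ and viewed, about 8 in all and at most 12, crops included, and the job is handed in when it is done.

```bash
mkdir -p pics; ls; cat > h.py <<'E'
import numpy as np, cv2
from plant import manip
def cam(n):
    c=manip.camera_model(n); K=np.array(c["camera_matrix"]); R=cv2.Rodrigues(np.array(c["rvec"],float))[0]
    return K,c["k1"],R,np.array(c["tvec"],float).ravel()
def world(n,px,z,c=None):
    K,k1,R,t=c or cam(n); px=np.array(px,float).reshape(-1,1,2)
    u=cv2.undistortPoints(px,K,np.array([k1,0,0,0,0.])).reshape(-1,2)
    d=np.c_[u,np.ones(len(u))]@R; o=-R.T@t
    return o+d*((z-o[2])/d[:,2])[:,None]
def pix(n,P,c=None):
    K,k1,R,t=c or cam(n)
    return cv2.projectPoints(np.array(P,float).reshape(-1,3),cv2.Rodrigues(R)[0],t,K,np.array([k1,0,0,0,0.]))[0].reshape(-1,2)
E
python3 - <<'E'
from h import *
for n in("top","side"):
    f=manip.grab_frame(n); cv2.imwrite(f"pics/{n}0.png",f)
    print(n,cam(n)[2:], )
    for k in("long_rod","short_rod"):
        for d in manip.search_frame(n,k): print(n,k,d)
for d in manip.tip_of("top","line"): print(d, world("top",d["centre"],.004))
print(manip.state())
E
```

```text
pics
top (array([[ 0.01920816, -0.99980343, -0.004915  ],
       [-0.97724805, -0.01773581, -0.21135678],
       [ 0.21122806,  0.00886295, -0.97739662]]), array([-0.07969786,  0.47053893,  1.38228536]))
top long_rod {'rect': [182.2, 233.9, 53.1, 6.6], 'p': 0.81}
top long_rod {'rect': [356.7, 265.6, 45.6, 20.7], 'p': 0.65}
top short_rod {'rect': [310.3, 155.5, 25.4, 14.6], 'p': 0.71}
side (array([[-0.94596415, -0.32383322, -0.0168488 ],
       [-0.19062314,  0.59736794, -0.77898291],
       [ 0.26232547, -0.73367813, -0.62681875]]), array([0.43126972, 0.16007027, 1.10137421]))
side long_rod {'rect': [309.7, 291.3, 29.2, 76.2], 'p': 0.94}
side long_rod {'rect': [277.5, 204.4, 54.8, 38.2], 'p': 0.78}
side long_rod {'rect': [372.3, 126.6, 22.7, 25.6], 'p': 0.71}
side long_rod {'rect': [218.8, 169.7, 143.7, 94.5], 'p': 0.43}
side short_rod {'rect': [254.9, 185.8, 34.5, 22.9], 'p': 0.73}
side short_rod {'rect': [217.8, 170.7, 141.4, 90.6], 'p': 0.53}
{'centre': [312.7, 185.3], 'p': 0.65} [[ 0.52785219 -0.06979085  0.004     ]]
{'time': 0.35, 'joint_pos': array([-1.33303563e+00,  5.28673115e-02,  1.61320168e+00,  1.33071118e-06,
        1.47596159e+00, -1.19005980e-01]), 'joint_vel': array([ 0.00041822, -0.00170103, -0.00247006, -0.00043983, -0.00225582,
       -0.00040063]), 'joint_efforts': array([ 2.13808571e-04, -3.93026233e+01, -3.69747090e+01, -1.04619514e-04,
        3.13868375e-03, -1.44825698e-06]), 'tool_pos': array([ 0.21824551, -0.58551888,  0.25301935]), 'tool_rot': array([-1.45864079e-04,  8.21354416e-01, -5.70418159e-01, -1.63304963e-04]), 'contact_force': array([0.95173979, 0.27876252, 0.73648348]), 'ft_torque': array([-0.04813213,  0.00867941,  0.03496566]), 'gripper_width': 0.9962906408015747}
```

```bash
python3 - <<'E'
import cv2
a=cv2.imread("pics/top0.png")[110:290,150:450]; cv2.imwrite("pics/topc.png",cv2.resize(a,(800,480),interpolation=cv2.INTER_CUBIC))
a=cv2.imread("pics/side0.png")[100:380,180:440]; cv2.imwrite("pics/sidec.png",cv2.resize(a,(557,600),interpolation=cv2.INTER_CUBIC))
E
```

```text
(no output)
```

View pics/topc.png

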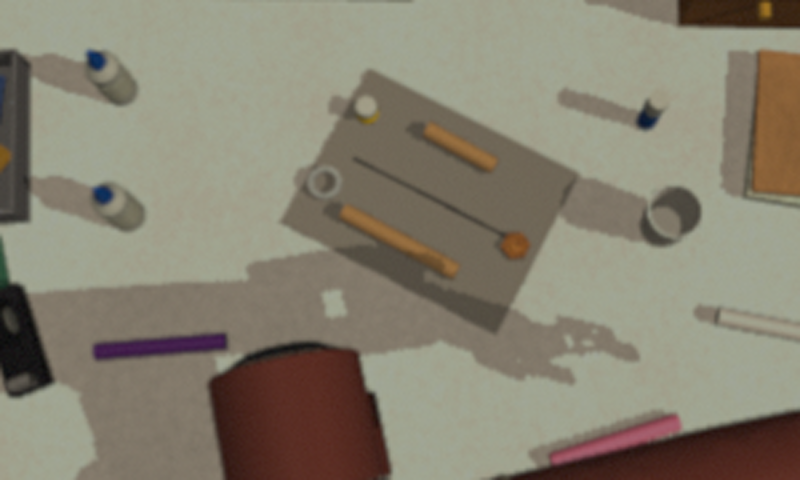

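View pics/sidec.png

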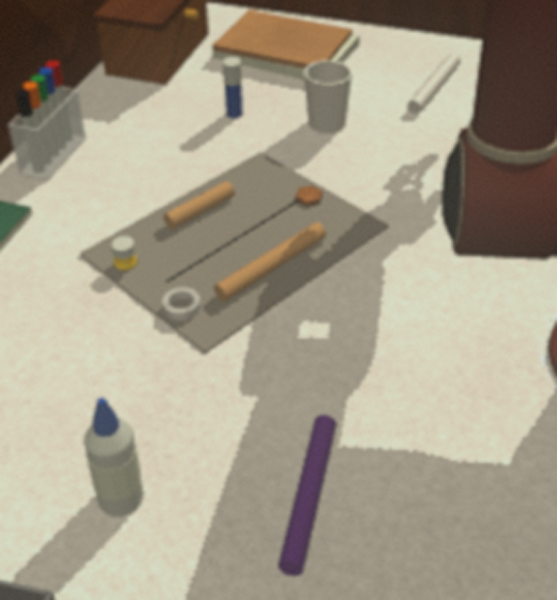

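Top-view candidates are: long wooden rod (300,200), short wooden rod (322,165), purple (210,238), pink (380,276) and white (440,231). I choose the longer wooden rod at (300,200), on the robot's side of the line.

```bash
python3 - <<'E'
from h import *
from scipy.spatial.transform import Rotation as Ro
o=np.array([150,110]);s=300/800
P=lambda a,z:world("top",np.array(a)*s+o,z)
r=P([[343,208],[455,266]],.0165+.006); l=P([[355,158],[512,236]],.004); c=P([[371,69],[580,177],[497,332],[281,222]],.004)
print("rod",r,r.mean(0),np.linalg.norm(r[0]-r[1]));print("line",l);print("board",c,c.mean(0))
for v in(r[1]-r[0],c[1]-c[0],c[2]-c[3],l[1]-l[0]): print(np.degrees(np.arctan2(v[1],v[0])))
st=manip.state();T=Ro.from_quat(np.roll(st["tool_rot"],-1)).as_matrix();print(T,manip.tips_ahead)
K,k1,R,t=cam("wrist");print("wristcam in tool",T.T@(-R.T@t-st["tool_pos"]),(R@T).round(3),K)
E
```

```text
rod [[ 0.51068688  0.05623119  0.0225    ]
 [ 0.43156047 -0.10076592  0.0225    ]] [ 0.47112368 -0.02226737  0.0225    ] 0.17580979014172932
line [[ 0.58859415  0.0436966   0.004     ]
 [ 0.4790867  -0.1801304   0.004     ]]
board [[ 0.72320221  0.02521614  0.004     ]
 [ 0.56633291 -0.27619484  0.004     ]
 [ 0.34390538 -0.16003894  0.004     ]
 [ 0.49331696  0.14453336  0.004     ]] [ 0.53168937 -0.06662107  0.004     ]
-116.74806588678564
-117.49471621144886
-116.13081057977502
-116.07021096839851
[[ 3.49246195e-01 -9.37030995e-01 -1.01855466e-04]
 [-9.37030899e-01 -3.49246206e-01  4.25916443e-04]
 [-4.34669544e-04 -5.33079778e-05 -9.99999904e-01]] 0.022
wristcam in tool [-0.00068955 -0.07082842 -0.11941921] [[ 1.    -0.001  0.001]
 [ 0.002  0.959 -0.282]
 [-0.001  0.282  0.959]] [[297.57903571   0.         323.23804284]
 [  0.         297.57903571 196.10982968]
 [  0.           0.           1.        ]]
```

```bash
python3 -m crank '[{"tx":-4,"ty":-1,"jaw":1},{"tx":-8,"ty":-2,"jaw":1},{"tx":-12,"ty":-4,"jaw":1},{"tx":-15,"ty":-7,"jaw":1},{"tx":-18,"ty":-10,"jaw":1},{"tx":-21,"ty":-13,"jaw":1},{"tx":-24,"ty":-16,"jaw":1},{"tx":-27,"ty":-19,"jaw":1}]'
python3 -m crank '[{"tx":-3,"ty":-4,"wz":6,"jaw":1},{"tx":-5,"ty":-8,"wz":13,"jaw":1},{"tx":-8,"ty":-11,"wz":20,"jaw":1},{"tx":-10,"ty":-15,"wz":27,"jaw":1},{"tx":-12,"ty":-19,"wz":34,"jaw":1},{"tx":-14,"ty":-23,"wz":40,"jaw":1},{"tx":-14,"ty":-26,"wz":47,"jaw":1},{"tx":-14,"ty":-26,"wz":47,"jaw":1}]'
```

```text
schema error: expected keys tx, ty, tz, wx, wy, wz, jaw
schema error: expected keys tx, ty, tz, wx, wy, wz, jaw
```

```bash
python3 -m crank '[{"tx":-4,"ty":-1,"tz":0,"wx":0,"wy":0,"wz":0,"jaw":1},{"tx":-8,"ty":-2,"tz":0,"wx":0,"wy":0,"wz":0,"jaw":1},{"tx":-11,"ty":-4,"tz":0,"wx":0,"wy":0,"wz":0,"jaw":1},{"tx":-14,"ty":-7,"tz":0,"wx":0,"wy":0,"wz":0,"jaw":1},{"tx":-17,"ty":-10,"tz":0,"wx":0,"wy":0,"wz":0,"jaw":1},{"tx":-20,"ty":-13,"tz":0,"wx":0,"wy":0,"wz":0,"jaw":1},{"tx":-23,"ty":-16,"tz":0,"wx":0,"wy":0,"wz":0,"jaw":1},{"tx":-26,"ty":-19,"tz":0,"wx":0,"wy":0,"wz":0,"jaw":1}]'
python3 -m crank '[{"tx":-3,"ty":-3,"tz":0,"wx":0,"wy":0,"wz":6,"jaw":1},{"tx":-5,"ty":-6,"tz":0,"wx":0,"wy":0,"wz":13,"jaw":1},{"tx":-8,"ty":-10,"tz":0,"wx":0,"wy":0,"wz":20,"jaw":1},{"tx":-10,"ty":-14,"tz":0,"wx":0,"wy":0,"wz":27,"jaw":1},{"tx":-12,"ty":-18,"tz":0,"wx":0,"wy":0,"wz":34,"jaw":1},{"tx":-14,"ty":-22,"tz":0,"wx":0,"wy":0,"wz":40,"jaw":1},{"tx":-14,"ty":-26,"tz":3,"wx":0,"wy":0,"wz":47,"jaw":1},{"tx":-14,"ty":-26,"tz":6,"wx":0,"wy":0,"wz":47,"jaw":1}]'
```

```text
time: 1.02
tool_pos: [0.3042, -0.2773, 0.2534]
tool_rot: [0.0, 0.821, -0.571, 0.0]
contact_force: [1.3, 0.7, -0.1]
gripper_width: 0.998
time: 1.68
tool_pos: [0.4823, -0.0711, 0.2191]
tool_rot: [0.003, -0.524, 0.852, -0.004]
contact_force: [-0.1, -0.8, -0.3]
gripper_width: 0.998
```

```bash
cat > meas.py <<'E'
from h import *
import sys
from scipy.spatial.transform import Rotation as Ro
def go(tag,settle=4):
    for _ in range(settle): f=manip.grab_frame("wrist")
    st=manip.state(); c=cam("wrist"); f=manip.grab_frame("wrist"); cv2.imwrite(f"pics/w{tag}.png",f)
    print(st["time"],st["tool_pos"].round(4),st["contact_force"].round(1))
    T=Ro.from_quat(np.roll(st["tool_rot"],-1)).as_matrix(); a=T[:,0]; print("toolx yaw",np.degrees(np.arctan2(a[1],a[0])).round(2),"tilt",T[:,2].round(4))
    for k in("long_rod","short_rod"):
        for d in manip.silhouettes("wrist",k)[:3]:
            r=cv2.minAreaRect(np.argwhere(d["region"])[:,::-1].astype(np.float32)); print(k,d["p"],d["rect"],np.round(r[0],1),np.round(r[1],1),round(r[2],1), world("wrist",r[0],.0165,c).round(4))
    for d in manip.tip_of("wrist","line")[:2]: print("line",d,world("wrist",d["centre"],.004,c).round(4))
if __name__=="__main__": go(sys.argv[1])
E
python3 meas.py 1
```

```text
1.8833 [ 0.4781 -0.0717  0.2137] [-0.2 -0.   1.2]
toolx yaw -116.41 tilt [-3.e-03  5.e-04 -1.e+00]
long_rod 0.9 [123.2, 370.3, 48.8, 29.7] [146.2 385.7] [19.1 51.7] 60.8 [[0.3183 0.2845 0.0165]]
long_rod 0.77 [554.0, 235.3, 86.0, 84.6] [601.6 276.9] [ 25.9 111.2] 53.4 [[ 0.2089 -0.3258  0.0165]]
long_rod 0.68 [204.0, 197.2, 162.4, 22.6] [286.  203.9] [166.2  22.3] 1.1 [[ 0.4673 -0.0203  0.0165]]
short_rod 0.69 [240.1, 32.4, 113.1, 29.4] [293.8  48.2] [116.7  28.8] 2.4 [[ 0.6041 -0.1026  0.0165]]
line {'centre': [294.6, 131.9], 'p': 0.73} [[ 0.5326 -0.0644  0.004 ]]
```

View pics/w1.png

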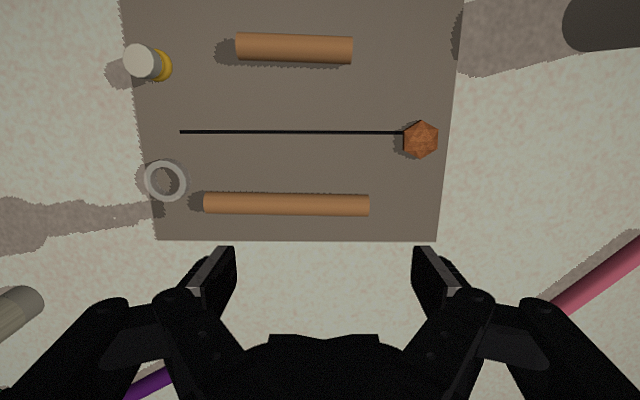

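```bash
cat > m2.py <<'E'
from h import *
import sys
from scipy.spatial.transform import Rotation as Ro
f=cv2.imread(f"pics/w{sys.argv[1]}.png"); c=cam("wrist"); st=manip.state()
hsv=cv2.cvtColor(f,cv2.COLOR_BGR2HSV)
m=((hsv[...,1]>90)&(hsv[...,2]>90)&(hsv[...,0]<20)).astype(np.uint8)
n,L,S,C=cv2.connectedComponentsWithStats(m)
rods=[]
for i in range(1,n):
    if S[i,4]<400: continue
    r=cv2.minAreaRect(np.argwhere(L==i)[:,::-1].astype(np.float32)); b=cv2.boxPoints(r)
    b=b[np.argsort(b[:,0])]; e=np.array([b[:2].mean(0),b[2:].mean(0)]); W=world("wrist",e,.0165,c)
    v=W[0]-W[1]; print("wood",S[i,:4],e.round(1).tolist(),W.round(4).tolist(),"len",np.linalg.norm(v).round(4),"yaw",np.degrees(np.arctan2(v[1],v[0])).round(2)); rods.append(W)
if len(sys.argv)>2:
    g=(f.max(2)<45).astype(np.uint8); g[:int(sys.argv[2])]=0; g[int(sys.argv[3]):]=0
    n,L,S,C=cv2.connectedComponentsWithStats(g); i=1+np.argmax(S[1:,2]); p=np.argwhere(L==i)[:,::-1]
    x0=p[:,0].min(); x1=p[:,0].max(); k=np.polyfit(p[:,0],p[:,1],1); print("line px",x0,x1,k)
    W=world("wrist",[[x0,np.polyval(k,x0)],[x1-3,np.polyval(k,x1-3)]],.004,c); v=W[0]-W[1]; v/=np.linalg.norm(v)
    mid=W[0]-.125*v; print("line",W.round(4).tolist(),"mid",mid.round(4),"yaw",np.degrees(np.arctan2(v[1],v[0])).round(2))
    nrm=np.array([v[1],-v[0]])
    for W in rods:
        d=(W.mean(0)-mid)[:2]; print("rod rel line: across",(d@nrm).round(4),"along",(d@v[:2]).round(4))
E
python3 m2.py 1 110 150; python3 -c "
from plant import manip;print(manip.state()['tool_pos'])"
```

```text
wood [235  32 118  29] [[234.6999969482422, 43.79999923706055], [352.1000061035156, 48.400001525878906]] [[0.6361, -0.055, 0.0165], [0.5806, -0.1562, 0.0165]] len 0.1154 yaw 61.28
wood [404 120  35  40] [[404.1000061035156, 150.1999969482422], [437.79998779296875, 128.6999969482422]] [[0.465, -0.1638, 0.0165], [0.4701, -0.2044, 0.0165]] len 0.0409 yaw 97.11
wood [203 192 167  25] [[202.89999389648438, 202.39999389648438], [369.1000061035156, 205.60000610351562]] [[0.5121, 0.0619, 0.0165], [0.4248, -0.1045, 0.0165]] len 0.1879 yaw 62.32
line px 180 403 [8.74333060e-03 1.29337283e+02]
line [[0.592, 0.0461, 0.004], [0.4817, -0.1693, 0.004]] mid [ 0.535  -0.0652  0.004 ] yaw 62.88
rod rel line: across 0.0837 along -0.0026
rod rel line: across -0.0058 along -0.1366
rod rel line: across -0.0792 along 0.0087
[ 0.47857395 -0.07330925  0.21649738]
```

```bash
cat > fit.py <<'E'
from h import *
import sys
from scipy.spatial.transform import Rotation as Ro
from scipy.optimize import least_squares
f0=[manip.grab_frame("wrist") for _ in range(int(sys.argv[1]) if len(sys.argv)>1 else 0)]
st=manip.state(); c=cam("wrist"); f=manip.grab_frame("wrist"); tag=f"{st['time']:.2f}"; cv2.imwrite(f"pics/f{tag}.png",f)
T=Ro.from_quat(np.roll(st["tool_rot"],-1)).as_matrix(); a=T[:,0]
print(tag,"tcp",st["tool_pos"].round(4),"F",st["contact_force"].round(1),"yaw",np.degrees(np.arctan2(a[1],a[0])).round(2),"w",round(float(st["gripper_width"]),2))
hsv=cv2.cvtColor(f,cv2.COLOR_BGR2HSV)
m=((hsv[...,1]>90)&(hsv[...,2]>80)&(hsv[...,0]<20)).astype(np.uint8)
n,L,S,C=cv2.connectedComponentsWithStats(m)
def ends(p):
    b=cv2.boxPoints(cv2.minAreaRect(p.astype(np.float32))); b=b[np.argsort(b[:,0])]; return np.array([b[:2].mean(0),b[2:].mean(0)])
th=np.linspace(0,2*np.pi,32)
def cyl(q,l):
    u=np.array([np.cos(q[2]),np.sin(q[2]),0]);w=np.array([-u[1],u[0],0]);P=[]
    for s in(-l/2,l/2): P.append(np.array([q[0],q[1],.0165])+u*s+.0125*(np.cos(th)[:,None]*w+np.sin(th)[:,None]*[0,0,1]))
    return ends(pix("wrist",np.vstack(P),c))
M=np.array([.534,-.0655]); YL=np.radians(62.9)   # line estimate
# line: dark thin, near expected
def line():
    g=(f.max(2)<60).astype(np.uint8)
    uu=np.array([np.cos(YL),np.sin(YL)]); k=np.zeros_like(g)
    nn=np.array([-uu[1],uu[0]]); Q=[M+uu*s+nn*t for s,t in((-.105,-.012),(.14,-.012),(.14,.012),(-.105,.012))]
    cv2.fillPoly(k,[pix("wrist",np.c_[Q,np.full(4,.004)],c).astype(np.int32)],1); g&=k
    n,L,S,C=cv2.connectedComponentsWithStats(g); 
    i=1+np.argmax(S[1:,2]); p=np.argwhere(L==i)[:,::-1].astype(float)
    x0=p[:,0].min();x1=p[:,0].max();k=np.polyfit(p[:,0],p[:,1],1)
    W=world("wrist",[[x0-.5,np.polyval(k,x0)],[x1-2,np.polyval(k,x1-2)]],.004,c)[:,:2];v=W[0]-W[1];d=np.linalg.norm(v);v/=d
    print("line px",x0,x1,"visible len",d.round(4)); return W[0]-.125*v,np.arctan2(v[1],v[0])
try: M,YL=line(); print("line mid",M.round(4),"yaw",np.degrees(YL).round(2))
except Exception as e: print("no line",e)
u=np.array([np.cos(YL),np.sin(YL)]);nl=np.array([u[1],-u[0]])  # nl: from robot side over line
Z=None
for i in range(1,n):
    if S[i,2]<60: continue
    e=ends(np.argwhere(L==i)[:,::-1]); W=world("wrist",e,.02,c); v=W[0]-W[1]; l=.18 if np.linalg.norm(v)>.145 else .11
    r=least_squares(lambda q:(cyl(q,l)-e).ravel(),[*W.mean(0)[:2],np.arctan2(v[1],v[0])],x_scale=[.01,.01,.1])
    d=r.x[:2]-M; t=st["tool_pos"][:2]-r.x[:2]
    print("rod",l,e.round(1).tolist(),r.x[:2].round(4),"yaw",np.degrees(r.x[2]).round(2),"res",np.abs(r.fun).max().round(2),"| rel line across",(1e3*d@nl).round(1),"along",(1e3*d@u).round(1),
     "| rod rel TCP in tool cm",(-100*t@T[:2,:2]).round(2))
E
python3 fit.py
```

```text
2.08 tcp [ 0.4786 -0.0733  0.2165] F [ 0.2 -1.   0.8] yaw -116.62 w 1.0
line px 180.0 389.0 visible len 0.2287
line mid [ 0.5334 -0.0633] yaw 63.37
rod 0.11 [[234.6999969482422, 48.0], [350.1000061035156, 52.400001525878906]] [ 0.6047 -0.104 ] yaw 61.35 res 0.53 | rel line across 82.0 along -4.5 | rod rel TCP in tool cm [ -2.9  -12.65]
rod 0.18 [[203.0, 203.60000610351562], [367.1000061035156, 206.5]] [ 0.467  -0.0211] yaw 62.42 res 0.5 | rel line across -78.2 along 8.0 | rod rel TCP in tool cm [-4.15  3.37]
```

```bash
python3 -m crank '[{"tx":-2,"ty":2,"tz":3,"wx":0,"wy":0,"wz":0,"jaw":1},{"tx":-4.1,"ty":4.2,"tz":6,"wx":0,"wy":0,"wz":0,"jaw":1},{"tx":-4.1,"ty":4.2,"tz":10,"wx":0,"wy":0,"wz":0,"jaw":1},{"tx":-4.1,"ty":4.2,"tz":13,"wx":0,"wy":0,"wz":0,"jaw":1},{"tx":-4.1,"ty":4.2,"tz":15,"wx":0,"wy":0,"wz":0,"jaw":1},{"tx":-4.1,"ty":4.2,"tz":15,"wx":0,"wy":0,"wz":0,"jaw":1}]'
python3 fit.py 2
```

```text
time: 2.63
tool_pos: [0.4555, -0.0166, 0.0608]
tool_rot: [-0.003, -0.525, 0.851, 0.003]
contact_force: [-1.6, 1.7, -0.4]
gripper_width: 1.0
2.73 tcp [ 0.4593 -0.0174  0.0655] F [ 0.8 -0.6 -0.2] yaw -116.61 w 1.0
line px 121.0 521.0 visible len 0.2299
line mid [ 0.534  -0.0639] yaw 63.33
rod 0.11 [[545.0999755859375, 113.0999984741211], [612.5999755859375, 71.4000015258789]] [ 0.4652 -0.1715] yaw 79.36 res 83.58 | rel line across -13.2 along -127.1 | rod rel TCP in tool cm [13.52 -7.43]
rod 0.18 [[164.0, 212.0], [481.1000061035156, 217.1999969482422]] [ 0.4675 -0.0214] yaw 62.43 res 1.03 | rel line across -78.5 along 8.1 | rod rel TCP in tool cm [-0.01 -0.91]
```

```bash
python3 -m crank '[{"tx":0,"ty":0,"tz":0.7,"wx":0,"wy":0,"wz":0,"jaw":1},{"tx":0,"ty":0,"tz":1.3,"wx":0,"wy":0,"wz":0,"jaw":1},{"tx":0,"ty":0,"tz":1.3,"wx":0,"wy":0,"wz":0,"jaw":1},{"tx":0,"ty":0,"tz":1.3,"wx":0,"wy":0,"wz":0,"jaw":1}]'
for i in 1 2 3; do python3 -m crank '[{"tx":0,"ty":0,"tz":0.3,"wx":0,"wy":0,"wz":0,"jaw":1},{"tx":0,"ty":0,"tz":0.3,"wx":0,"wy":0,"wz":0,"jaw":1}]' | grep -v rot; done; python3 fit.py
```

```text
time: 3.12
tool_pos: [0.4593, -0.0169, 0.0519]
tool_rot: [0.0, -0.526, 0.851, -0.0]
contact_force: [0.2, -0.3, 0.2]
gripper_width: 1.003
time: 3.28
tool_pos: [0.4592, -0.0168, 0.0486]
contact_force: [-0.7, -0.8, -0.7]
gripper_width: 0.999
time: 3.45
tool_pos: [0.4589, -0.0168, 0.0453]
contact_force: [-0.0, 0.4, 0.9]
gripper_width: 1.001
time: 3.62
tool_pos: [0.4589, -0.0168, 0.0423]
contact_force: [-0.5, 0.4, 0.4]
gripper_width: 0.998
3.62 tcp [ 0.4589 -0.0168  0.0423] F [-0.5  0.4  0.4] yaw -116.56 w 1.0
line px 92.0 552.0 visible len 0.2302
line mid [ 0.5338 -0.064 ] yaw 63.36
rod 0.11 [[579.0, 89.0], [639.0, 89.0]] [ 0.4655 -0.1723] yaw 40.78 res 80.19 | rel line across -12.5 along -127.5 | rod rel TCP in tool cm [13.62 -7.54]
rod 0.18 [[141.0, 225.5], [506.1000061035156, 231.89999389648438]] [ 0.4672 -0.0215] yaw 62.37 res 1.38 | rel line across -78.7 along 8.1 | rod rel TCP in tool cm [ 0.05 -0.95]
```

```bash

for i in 1 2; do python3 -m crank '[{"tx":0,"ty":0,"tz":0.2,"wx":0,"wy":0,"wz":0,"jaw":1},{"tx":0,"ty":0,"tz":0.2,"wx":0,"wy":0,"wz":0,"jaw":1}]' | grep -v rot; done; python3 -m crank '[{"tx":0,"ty":0,"tz":0.1,"wx":0,"wy":0,"wz":0,"jaw":1},{"tx":0,"ty":0,"tz":0.1,"wx":0,"wy":0,"wz":0,"jaw":1}]' | grep -v rot
```

```text
time: 3.83
tool_pos: [0.4591, -0.0168, 0.0405]
contact_force: [-0.0, 0.3, -0.1]
gripper_width: 1.005
time: 4.0
tool_pos: [0.459, -0.0168, 0.0385]
contact_force: [-0.7, -0.2, -0.5]
gripper_width: 0.998
time: 4.17
tool_pos: [0.4592, -0.0168, 0.0377]
contact_force: [0.7, 0.1, 0.5]
gripper_width: 1.004
```

```bash

for i in 1 2 3; do python3 -m crank '[{"tx":0,"ty":0,"tz":0.07,"wx":0,"wy":0,"wz":0,"jaw":1},{"tx":0,"ty":0,"tz":0.07,"wx":0,"wy":0,"wz":0,"jaw":1}]' | grep -v rot|grep -v grip; done
```

```text
time: 4.33
tool_pos: [0.4596, -0.017, 0.0375]
contact_force: [-0.3, -0.1, 1.6]
time: 4.5
tool_pos: [0.4601, -0.0172, 0.0374]
contact_force: [-1.4, -0.8, 4.3]
time: 4.67
tool_pos: [0.4606, -0.0175, 0.0373]
contact_force: [-1.0, -0.6, 7.2]
```

```bash
python3 fit.py|grep -v 0.11; ls -t pics|head -1; cp pics/$(ls -t pics|head -1) pics/v4.png
```

```text
4.67 tcp [ 0.4606 -0.0175  0.0373] F [-1.  -0.6  7.2] yaw -116.54 w 1.0
line px 86.0 558.0 visible len 0.2301
line mid [ 0.5339 -0.0639] yaw 63.37
rod 0.18 [[136.0, 231.1999969482422], [511.20001220703125, 237.8000030517578]] [ 0.4679 -0.0217] yaw 62.38 res 1.89 | rel line across -77.9 along 8.2 | rod rel TCP in tool cm [ 0.05 -0.84]
f4.67.png
```

View pics/v4.png

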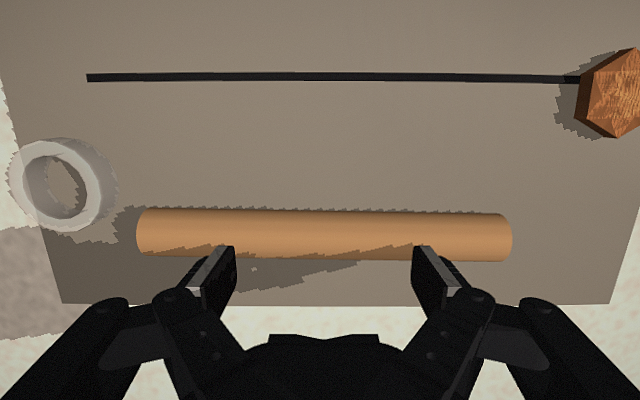

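Picture 4: the fingertips rest on the rod's top near (225,255) and (425,255), pressing with about 7 N. I'll make the first stroke with a small axial component.

```bash
python3 -m crank '[{"tx":0.1,"ty":-0.4,"tz":0,"wx":0,"wy":0,"wz":0,"jaw":1},{"tx":0.2,"ty":-0.8,"tz":0,"wx":0,"wy":0,"wz":0,"jaw":1},{"tx":0.3,"ty":-1.2,"tz":0,"wx":0,"wy":0,"wz":0,"jaw":1},{"tx":0.4,"ty":-1.6,"tz":0,"wx":0,"wy":0,"wz":0,"jaw":1},{"tx":0.5,"ty":-2.0,"tz":0,"wx":0,"wy":0,"wz":0,"jaw":1},{"tx":0.6,"ty":-2.4,"tz":0,"wx":0,"wy":0,"wz":0,"jaw":1},{"tx":0.7,"ty":-2.8,"tz":0,"wx":0,"wy":0,"wz":0,"jaw":1},{"tx":0.7,"ty":-2.8,"tz":0,"wx":0,"wy":0,"wz":0,"jaw":1}]'; python3 fit.py 1|grep -v 0.11
```

```text
time: 5.38
tool_pos: [0.4837, -0.0358, 0.0377]
tool_rot: [0.002, -0.526, 0.851, -0.001]
contact_force: [2.4, 2.6, 7.3]
gripper_width: 0.999
5.43 tcp [ 0.4836 -0.0357  0.0377] F [2.3 2.9 8.2] yaw -116.58 w 1.0
line px 88.0 535.0 visible len 0.2297
line mid [ 0.5337 -0.0642] yaw 63.4
rod 0.18 [[141.0, 256.20001220703125], [505.20001220703125, 261.5]] [ 0.4786 -0.0333] yaw 62.6 res 1.77 | rel line across -63.1 along 3.0 | rod rel TCP in tool cm [0.01 0.56]
```

```bash
python3 -m crank '[{"tx":0,"ty":0,"tz":-0.7,"wx":0,"wy":0,"wz":0,"jaw":1},{"tx":0,"ty":0,"tz":-0.7,"wx":0,"wy":0,"wz":0,"jaw":1},{"tx":0,"ty":0.8,"tz":-0.7,"wx":0,"wy":0,"wz":0,"jaw":1},{"tx":0,"ty":1.5,"tz":-0.7,"wx":0,"wy":0,"wz":0,"jaw":1},{"tx":0,"ty":1.5,"tz":-0.7,"wx":0,"wy":0,"wz":0,"jaw":1},{"tx":0,"ty":1.5,"tz":-0.3,"wx":0,"wy":0,"wz":0,"jaw":1},{"tx":0,"ty":1.5,"tz":0,"wx":0,"wy":0,"wz":0,"jaw":1},{"tx":0,"ty":1.5,"tz":0,"wx":0,"wy":0,"wz":0,"jaw":1}]'; python3 fit.py 1|grep -v 0.11
```

```text
time: 6.15
tool_pos: [0.4688, -0.0294, 0.0369]
tool_rot: [0.0, -0.526, 0.85, -0.001]
contact_force: [-1.4, -0.2, 8.5]
gripper_width: 0.998
6.20 tcp [ 0.4689 -0.0295  0.037 ] F [-1.8  0.8  8. ] yaw -116.53 w 1.0
line px 77.0 540.0 visible len 0.2302
line mid [ 0.5338 -0.064 ] yaw 63.35
rod 0.18 [[132.0, 228.60000610351562], [510.1000061035156, 235.0]] [ 0.4782 -0.0334] yaw 62.43 res 1.6 | rel line across -63.4 along 2.4 | rod rel TCP in tool cm [-0.07 -1.01]
```

```bash
python3 -m crank '[{"tx":0.05,"ty":-0.4,"tz":0,"wx":0,"wy":0,"wz":0,"jaw":1},{"tx":0.1,"ty":-0.9,"tz":0,"wx":0,"wy":0,"wz":-0.3,"jaw":1},{"tx":0.15,"ty":-1.4,"tz":0,"wx":0,"wy":0,"wz":-0.6,"jaw":1},{"tx":0.2,"ty":-1.9,"tz":0,"wx":0,"wy":0,"wz":-0.9,"jaw":1},{"tx":0.25,"ty":-2.4,"tz":0,"wx":0,"wy":0,"wz":-1.2,"jaw":1},{"tx":0.3,"ty":-2.9,"tz":0,"wx":0,"wy":0,"wz":-1.5,"jaw":1},{"tx":0.3,"ty":-3.3,"tz":0,"wx":0,"wy":0,"wz":-1.5,"jaw":1},{"tx":0.3,"ty":-3.3,"tz":0,"wx":0,"wy":0,"wz":-1.5,"jaw":1}]'; python3 fit.py 1|grep -v 0.11
python3 -m crank '[{"tx":0,"ty":0,"tz":-0.7,"wx":0,"wy":0,"wz":0,"jaw":1},{"tx":0,"ty":0,"tz":-0.7,"wx":0,"wy":0,"wz":1.5,"jaw":1},{"tx":0,"ty":0.8,"tz":-0.7,"wx":0,"wy":0,"wz":1.5,"jaw":1},{"tx":0,"ty":1.6,"tz":-0.7,"wx":0,"wy":0,"wz":1.5,"jaw":1},{"tx":0,"ty":1.6,"tz":-0.7,"wx":0,"wy":0,"wz":1.5,"jaw":1},{"tx":0,"ty":1.6,"tz":-0.3,"wx":0,"wy":0,"wz":1.5,"jaw":1},{"tx":0,"ty":1.6,"tz":0,"wx":0,"wy":0,"wz":1.5,"jaw":1},{"tx":0,"ty":1.6,"tz":0,"wx":0,"wy":0,"wz":1.5,"jaw":1}]'; python3 fit.py 1|grep -v 0.11
```

```text
time: 6.92
tool_pos: [0.4989, -0.0467, 0.0377]
tool_rot: [0.002, -0.537, 0.844, -0.001]
contact_force: [1.6, 2.8, 8.7]
gripper_width: 1.002
6.97 tcp [ 0.4987 -0.0466  0.0377] F [1.4 2.3 8.6] yaw -115.08 w 1.0
line px 90.0 524.0 visible len 0.2301
line mid [ 0.5337 -0.0639] yaw 63.38
rod 0.18 [[138.0, 254.39999389648438], [502.20001220703125, 266.29998779296875]] [ 0.4934 -0.0427] yaw 62.93 res 1.39 | rel line across -45.5 along 0.8 | rod rel TCP in tool cm [-0.12  0.65]
time: 7.68
tool_pos: [0.4823, -0.04, 0.0368]
tool_rot: [0.0, -0.526, 0.85, -0.001]
contact_force: [-0.9, -0.5, 7.1]
gripper_width: 0.998
7.73 tcp [ 0.4825 -0.0401  0.0369] F [-0.8  0.5  7.4] yaw -116.52 w 1.0
line px 78.0 528.0 visible len 0.2302
line mid [ 0.5337 -0.0642] yaw 63.37
rod 0.18 [[128.0, 229.3000030517578], [507.0, 233.10000610351562]] [ 0.493  -0.0425] yaw 62.9 res 1.46 | rel line across -46.1 along 1.1 | rod rel TCP in tool cm [-0.25 -1.05]
```

```bash
python3 -m crank '[{"tx":0.05,"ty":-0.4,"tz":0,"wx":0,"wy":0,"wz":0,"jaw":1},{"tx":0.1,"ty":-0.9,"tz":0,"wx":0,"wy":0,"wz":-0.2,"jaw":1},{"tx":0.1,"ty":-1.4,"tz":0,"wx":0,"wy":0,"wz":-0.4,"jaw":1},{"tx":0.15,"ty":-1.9,"tz":0,"wx":0,"wy":0,"wz":-0.6,"jaw":1},{"tx":0.15,"ty":-2.4,"tz":0,"wx":0,"wy":0,"wz":-0.8,"jaw":1},{"tx":0.15,"ty":-2.9,"tz":0,"wx":0,"wy":0,"wz":-1,"jaw":1},{"tx":0.15,"ty":-3.3,"tz":0,"wx":0,"wy":0,"wz":-1,"jaw":1},{"tx":0.15,"ty":-3.3,"tz":0,"wx":0,"wy":0,"wz":-1,"jaw":1}]'; python3 fit.py 1|grep -v 0.11
python3 -m crank '[{"tx":0,"ty":0,"tz":-0.7,"wx":0,"wy":0,"wz":0,"jaw":1},{"tx":0,"ty":0,"tz":-0.7,"wx":0,"wy":0,"wz":1,"jaw":1},{"tx":0,"ty":0.8,"tz":-0.7,"wx":0,"wy":0,"wz":1,"jaw":1},{"tx":0,"ty":1.6,"tz":-0.7,"wx":0,"wy":0,"wz":1,"jaw":1},{"tx":0,"ty":1.6,"tz":-0.7,"wx":0,"wy":0,"wz":1,"jaw":1},{"tx":0,"ty":1.6,"tz":-0.3,"wx":0,"wy":0,"wz":1,"jaw":1},{"tx":0,"ty":1.6,"tz":0,"wx":0,"wy":0,"wz":1,"jaw":1},{"tx":0,"ty":1.6,"tz":0,"wx":0,"wy":0,"wz":1,"jaw":1}]'; python3 fit.py 1|grep -v 0.11
```

```text
time: 8.45
tool_pos: [0.5131, -0.0562, 0.0377]
tool_rot: [0.002, -0.533, 0.846, -0.001]
contact_force: [1.0, 2.0, 8.7]
gripper_width: 0.999
8.50 tcp [ 0.5129 -0.0561  0.0377] F [0.6 2.2 7.8] yaw -115.57 w 1.0
line px 92.0 514.0 visible len 0.2303
line mid [ 0.5336 -0.0639] yaw 63.36
rod 0.18 [[135.0, 255.89999389648438], [499.20001220703125, 264.29998779296875]] [ 0.5085 -0.0508] yaw 63.06 res 1.5 | rel line across -28.3 along 0.4 | rod rel TCP in tool cm [-0.28  0.63]
time: 9.22
tool_pos: [0.4967, -0.0491, 0.0367]
tool_rot: [0.0, -0.526, 0.851, -0.001]
contact_force: [0.1, -0.9, 6.0]
gripper_width: 0.997
9.27 tcp [ 0.4968 -0.0492  0.0367] F [-1.3 -0.5  6.5] yaw -116.54 w 1.0
line px 81.0 518.0 visible len 0.2301
line mid [ 0.5337 -0.0638] yaw 63.39
rod 0.18 [[125.0, 229.5], [504.1000061035156, 232.0]] [ 0.5082 -0.0505] yaw 63.11 res 1.69 | rel line across -28.8 along 0.5 | rod rel TCP in tool cm [-0.4  -1.08]
```

```bash
python3 -m crank '[{"tx":0.05,"ty":-0.4,"tz":0,"wx":0,"wy":0,"wz":0,"jaw":1},{"tx":0.05,"ty":-0.9,"tz":0,"wx":0,"wy":0,"wz":-0.2,"jaw":1},{"tx":0.05,"ty":-1.4,"tz":0,"wx":0,"wy":0,"wz":-0.4,"jaw":1},{"tx":0.1,"ty":-1.9,"tz":0,"wx":0,"wy":0,"wz":-0.6,"jaw":1},{"tx":0.1,"ty":-2.4,"tz":0,"wx":0,"wy":0,"wz":-0.8,"jaw":1},{"tx":0.1,"ty":-2.9,"tz":0,"wx":0,"wy":0,"wz":-1,"jaw":1},{"tx":0.1,"ty":-3.3,"tz":0,"wx":0,"wy":0,"wz":-1,"jaw":1},{"tx":0.1,"ty":-3.3,"tz":0,"wx":0,"wy":0,"wz":-1,"jaw":1}]'; python3 fit.py 1|grep -v 0.11
python3 -m crank '[{"tx":0,"ty":0,"tz":-0.7,"wx":0,"wy":0,"wz":0,"jaw":1},{"tx":0,"ty":0,"tz":-0.7,"wx":0,"wy":0,"wz":1,"jaw":1},{"tx":0,"ty":0.7,"tz":-0.7,"wx":0,"wy":0,"wz":1,"jaw":1},{"tx":0,"ty":1.4,"tz":-0.7,"wx":0,"wy":0,"wz":1,"jaw":1},{"tx":0,"ty":1.4,"tz":-0.7,"wx":0,"wy":0,"wz":1,"jaw":1},{"tx":0,"ty":1.4,"tz":-0.3,"wx":0,"wy":0,"wz":1,"jaw":1},{"tx":0,"ty":1.4,"tz":0,"wx":0,"wy":0,"wz":1,"jaw":1},{"tx":0,"ty":1.4,"tz":0,"wx":0,"wy":0,"wz":1,"jaw":1}]'; python3 fit.py 1|grep -v 0.11
```

```text
time: 9.98
tool_pos: [0.5277, -0.065, 0.0377]
tool_rot: [0.002, -0.533, 0.846, -0.002]
contact_force: [1.3, 2.1, 8.4]
gripper_width: 1.001
10.03 tcp [ 0.5275 -0.0649  0.0377] F [1.7 2.1 7.8] yaw -115.58 w 1.0
line px 96.0 505.0 visible len 0.2297
line mid [ 0.5334 -0.064 ] yaw 63.36
rod 0.18 [[132.0, 256.6000061035156], [496.20001220703125, 262.79998779296875]] [ 0.5239 -0.0584] yaw 63.46 res 1.61 | rel line across -11.0 along 0.8 | rod rel TCP in tool cm [-0.43  0.61]
time: 10.75
tool_pos: [0.5138, -0.0591, 0.0373]
tool_rot: [0.001, -0.526, 0.851, -0.001]
contact_force: [-1.8, -1.6, 6.6]
gripper_width: 0.999
10.80 tcp [ 0.5138 -0.0591  0.0373] F [-1.7 -1.5  8.8] yaw -116.55 w 1.0
line px 88.0 509.0 visible len 0.2301
line mid [ 0.5335 -0.0639] yaw 63.38
rod 0.18 [[124.0, 234.0], [501.0, 234.0]] [ 0.5239 -0.0584] yaw 63.54 res 1.26 | rel line across -11.0 along 0.6 | rod rel TCP in tool cm [-0.51 -0.88]
```

```bash
python3 -m crank '[{"tx":0,"ty":-0.4,"tz":0,"wx":0,"wy":0,"wz":0,"jaw":1},{"tx":0.05,"ty":-0.8,"tz":0,"wx":0,"wy":0,"wz":0,"jaw":1},{"tx":0.05,"ty":-1.2,"tz":0,"wx":0,"wy":0,"wz":0,"jaw":1},{"tx":0.05,"ty":-1.5,"tz":0,"wx":0,"wy":0,"wz":0,"jaw":1},{"tx":0.05,"ty":-1.8,"tz":0,"wx":0,"wy":0,"wz":0,"jaw":1},{"tx":0.05,"ty":-2.05,"tz":0,"wx":0,"wy":0,"wz":0,"jaw":1},{"tx":0.05,"ty":-2.05,"tz":0,"wx":0,"wy":0,"wz":0,"jaw":1}]'; python3 fit.py 2|grep -v 0.11
```

```text
time: 11.43
tool_pos: [0.5328, -0.0687, 0.0376]
tool_rot: [0.002, -0.526, 0.851, -0.002]
contact_force: [0.4, 1.0, 8.4]
gripper_width: 0.997
11.53 tcp [ 0.5327 -0.0686  0.0377] F [1.  0.3 7.7] yaw -116.56 w 1.0
line px 97.0 132.0 visible len 0.0196
line mid [ 0.5338 -0.0643] yaw 63.47
rod 0.18 [[129.0, 252.5], [497.0, 252.5]] [ 0.5333 -0.0633] yaw 63.57 res 1.28 | rel line across -0.9 along 0.6 | rod rel TCP in tool cm [-0.5   0.18]
```

```bash
python3 -m crank '[{"tx":0,"ty":0,"tz":-0.7,"wx":0,"wy":0,"wz":0,"jaw":1},{"tx":0,"ty":0,"tz":-3,"wx":0,"wy":0,"wz":0,"jaw":1},{"tx":0,"ty":1,"tz":-6,"wx":0,"wy":0,"wz":0,"jaw":1},{"tx":0,"ty":3,"tz":-9,"wx":0,"wy":0,"wz":0,"jaw":1},{"tx":0,"ty":4,"tz":-10,"wx":0,"wy":0,"wz":0,"jaw":1},{"tx":0,"ty":4,"tz":-10,"wx":0,"wy":0,"wz":0,"jaw":1}]'; python3 fit.py 4; cp pics/$(ls -t pics|head -1) pics/v5.png
```

```text
time: 12.08
tool_pos: [0.4953, -0.0499, 0.1389]
tool_rot: [0.002, -0.526, 0.85, -0.002]
contact_force: [0.8, 0.1, 0.3]
gripper_width: 0.995
12.28 tcp [ 0.494  -0.0501  0.134 ] F [-0.   0.1  0.3] yaw -116.57 w 1.0
line px 168.0 196.0 visible len 0.0224
line mid [ 0.5333 -0.0639] yaw 63.49
rod 0.11 [[239.89999389648438, 29.100000381469727], [400.8999938964844, 35.5]] [ 0.6047 -0.1037] yaw 61.48 res 0.57 | rel line across 81.7 along -3.7 | rod rel TCP in tool cm [ -0.16 -12.3 ]
rod 0.18 [[196.0, 148.5], [434.0, 148.5]] [ 0.5323 -0.0625] yaw 63.49 res 0.34 | rel line across -1.5 along 0.8 | rod rel TCP in tool cm [-0.61 -3.98]
```

View pics/v5.png

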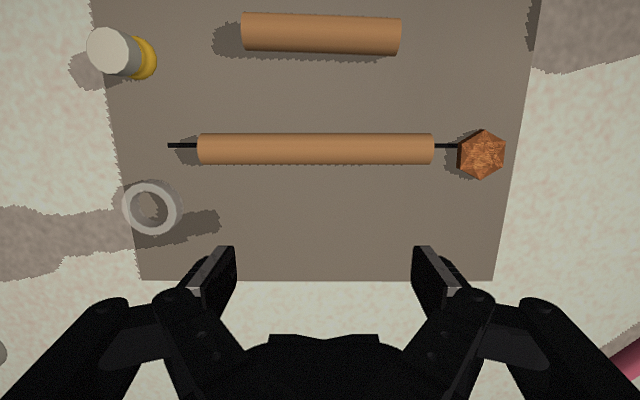

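```bash
python3 - <<'E'
from h import *
for n in("top","side"):
    f=manip.grab_frame(n); cv2.imwrite(f"pics/{n}9.png",f)
    c=cam(n); u=np.array([np.cos(np.radians(63.4)),np.sin(np.radians(63.4))]); nl=np.array([u[1],-u[0]])
    hsv=cv2.cvtColor(f,cv2.COLOR_BGR2HSV); m=((hsv[...,1]>75)&(hsv[...,2]>70)&(hsv[...,0]<22)).astype(np.uint8)
    N,L,S,C=cv2.connectedComponentsWithStats(m)
    for i in range(1,N):
        W=world(n,C[i],.0165,c)[0][:2]
        if S[i,4]>80 and np.linalg.norm(W-[.535,-.07])<.15: print(n,S[i],W.round(4),"across/along mm",(1e3*(W-[.5336,-.064])@np.c_[nl,u]).round(1))
a=cv2.imread("pics/side9.png")[150:290,210:370]; cv2.imwrite("pics/side9c.png",cv2.resize(a,(640,560),interpolation=cv2.INTER_CUBIC))
E
```

```text
top [270 144  22  56 309] [0.5687 0.0526] across/along mm [-20.8 119.9]
top [290 150  30  20 411] [ 0.6222 -0.0337] across/along mm [65.7 66.7]
top [337 197  12  11 103] [ 0.4643 -0.182 ] across/along mm [  -9.2 -136.5]
side [256 186  31  21 268] [ 0.6092 -0.0997] across/along mm [83.6  1.9]
side [318 186  13  10  98] [ 0.4642 -0.1733] across/along mm [ -13.1 -128.8]
side [264 191  51  36 502] [ 0.5357 -0.0611] across/along mm [0.6 3.5]
```

View pics/side9c.png

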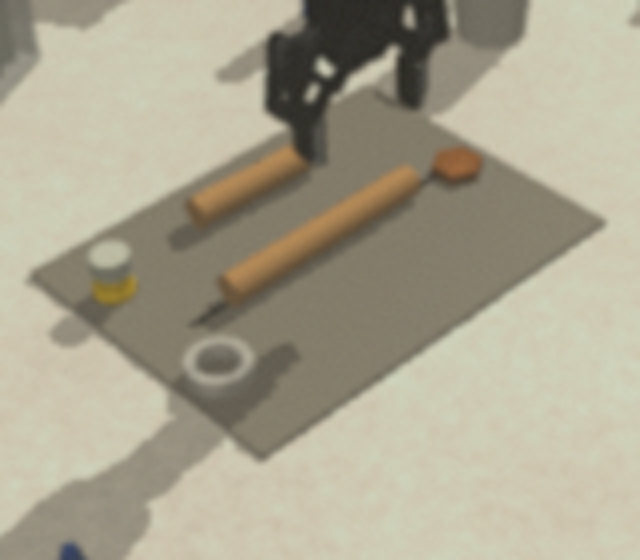

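The wrist view shows the line emerging from both rod ends, at (168,145) and (450,146). The side view agrees, the other items haven't moved, and the gripper is clear, so I'm handing in.

```bash
python3 -c "
from plant import manip;print(manip.job_done(), manip.state()['time'])"
```

```text
the job is handed in; nothing more can be done
the job is handed in; nothing more can be done
```

The longer wooden rod now rests on the ruled line. I rolled it about 77 mm in five light top-pressing strokes with the open fingertips, never gripping or lifting it. During the first strokes I dragged it about 7 mm lengthways to take out an initial 8 mm offset. Contact force stayed at about 9 N or less, and the job used about 12 s.

**Final position:** the last wrist-camera check, with the gripper lifted clear, put the rod about 1.5 mm short of the line across it. It was 0.8 mm off centre along the line and parallel to it (yaw 63.5° for both).

**Disagreements:** the side camera read +0.6 mm across and 3.5 mm along, which is within its 2 mm calibration across but 3.5 mm is outside it. The top camera could not check the rod because its colour blob merged with other things.

**Other things:** the wrist view put the short rod within about 0.5 mm of where it started. The paint pot, tape roll and star looked unmoved. I did not check the bottles, glue stick or cup at the end, but the arm stayed clear of them.

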